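# Fit the cone pan on the portion scale and hold it pressed down

### The arm

A 6-joint arm with a two-finger parallel gripper is mounted at the origin on the work surface. World frame = base frame: x ahead of the robot, y to its left, z up, the work surface at z = 0. Lengths are in m, angles in degrees, forces in N, time in s.
With the tool pointing down it reaches from about 0.325 to 0.775 m from the base axis. Payload 5.5 kg.
Tool frame: the origin (TCP) lies at the centre of the arm's flange, where the gripper is bolted on; the fingertips stand 182 mm ahead of it and the grasp point (between the pads) lies 163 mm ahead of it; z points along the fingers, y is the direction in which the jaws open and shut (so a half turn about z gives the same grasp; the last joint's range is limited). The gripper opens to 88 mm and grips with 3 to 60 N. Pads are 20 mm wide; open, the fingers measure 115 mm over their backs; the gripper's body (75 mm by 178 mm) begins 61 mm behind the grasp point.
Start: joints at [-71.431, 5.22, 70.514, -0, 104.267, -3.249], TCP at [0.223, -0.557, 0.405] pointing down, gripper open.
Joint ranges: [-164.24, 164.24], [-49.07, 125.15], [9.68, 141.18], [-86.29, 266.29], [3.28, 154.24], [-151.56, 151.56]. Speed limits (degrees/s): [147.25, 147.25, 172.46, 180, 180, 180].

### API

Orientations are given as [roll, pitch, yaw] about the fixed x, y, z axes, in that order (R = Rz(yaw) Ry(pitch) Rx(roll)).
In Python, from station import r gives the robot as it stands. The module is installed in compiled form; this text tells all that it offers. Calls block until the motion is done:
- r.reach(position, orientation): joint-space move of the TCP to a pose.
- r.servo_line(position, rotation=None, speed=0.15): straight line of the TCP; rotation=None keeps the orientation; speed is the mean speed in m/s.
- r.move_joints(angles): joint-space move.
- r.let_go() and r.grab(squeeze=None): open the fingers fully, or close them until they stop; squeeze is the grip in N (None keeps the last).
- r.wait(seconds).
- r.inverse_kinematics(position, orientation): joint angles nearest the present ones, or None.
- r.sense(): the state.
- r.snapshot(name): name is "scene" or "top" or "wrist"; returns a dict with "frame" (384x512x3 uint8, red, green, blue), "fx", "fy", "cx", "cy" (pixels), "R" (3x3) and "t" (3): a world point X has camera coordinates R X + t. Camera axes: x right, y down, z forward; pixel columns grow to the right and rows downward; lengths in m; the calibration is good to about 2 mm. A picture is of the moment at which its call begins. There is no depth.
A pose or a line that the arm cannot do raises r.IKError and nothing moves.
- r.hand_in(): hands the job in, once; it reports no verdict.
The state is a dict: "clock": time; "joints": joint angles; "joint_vel": joint speeds; "joint_torque": joint torques, N m; "tcp_pos": TCP position; "orientation": TCP orientation; "contact_force": force on the tool from outside, world axes, zero at the start; "torque": the same for the moment, N m; "opening": finger opening in m.
Only numpy, scipy, OpenCV 4.12 (cv2) and the standard library are available. Lean on these libraries where they do the work, as an engineer would, in place of code of your own. Each camera call takes 0.05 s, during which the arm holds its last target.

### The job

Pick up the cone pan by its square white cup, rest its flat underside on the tip of the scale's pin with the hidden socket a centimetre or two off to one side, and slide it across until the socket drops over the pin and the pan sits flat on the scale's head, its long side parallel to the scale's display strip. Then press the pan down, firmly but without ramming it, until the sprung head is at the bottom of its travel, and finish while still gripping the cup and holding the pan pressed down. Leave everything else on the counter where it stands.

Things in the scene. Friction and masses are not known exactly. Their poses are not given: they have to be found in the camera images.
- pan_center (a point): centre of the loose cone pan, 33 mm above its underside: a blue plate 110 (its x) x 150 (its y) x 16 mm with a thin aluminium rim to 20 mm height, and in its middle an open square white cup, 42 x 42 mm outside (sides along the plate's x and y), walls 4 mm, reaching from the plate up to 66 mm above the underside: grip it there across two outer faces. About 0.32 kg (varies). z up
- pan_socket (a point): middle of the pan's flat underside, at the mouth of its blind socket: a round hole 14.5 mm wide, 12 mm deep, with a 2 mm chamfer, hidden from above, exactly under the middle of the cup. Axes as the pan's
- scale: portion scale fixed to the counter, white, about 210 (x) x 180 (y) mm, housing top 45 mm above the counter, with a lower grey strip with display (top 40 mm high) along its -x side, the strip running along y; origin on the counter below the pin, z up
- pin_tip (a point): middle of the flat top of the brass locating pin, 12 mm in diameter with a chamfered tip, 10 mm tall, standing in the middle of the scale's head; it moves with the head. 72 mm above the counter when the head is up. Axes as the scale's
- head_top (a point): middle of the top face of the scale's dark square head, 80 x 80 mm, at the foot of the pin (10 mm below its tip), 62 mm above the counter when up; the seated pan's underside lies on it
- head (a joint): how far the sprung head with its pin is pressed down, m: 0 up, 0.008 at the bottom stop. The net push needed (pan's weight included) is about 6 N before it starts to sink, then 1 N more per mm, about 14 N at the stop
- shaker_mid (a point): bystander, leave alone: small yellow sprinkle jar with a red cap, 38 mm across, 60 mm high, standing between pan and scale; this point is at its middle
- mustard_mid (a point): bystander, leave alone: yellow squeeze bottle, 52 mm across, 150 mm high; this point is at its middle
- fudge_mid (a point): bystander, leave alone: dark brown squeeze bottle, 52 mm across, 150 mm high; this point is at its middle
- cups_mid (a point): bystander, leave alone: stack of red and white paper cups, 76 mm across at the foot, about 154 mm high; this point is at its middle
- tub_mid (a point): bystander, leave alone: red topping tub with a white lid, 120 x 120 x 101 mm; this point is at its middle
- scoop_mid (a point): bystander, leave alone: ice-cream scoop lying flat, 210 mm long, 30 mm high; this point is at its middle
Mind the look-alikes: they are no part of the job. Leave any orange look-alike of the part that bears pan_center alone.

How it is judged (in metres and radians):
On the way, in this order (a step that is already met when the one before it is completed fails the run):
1. the gripped pan's underside rests on the pin, its socket 5 to 30 mm to one side of the pin (contact force between pan and head above 0.4 N and contact force between the fingers and pan above 0.5 N and horizontal distance between pan_socket and pin_tip between 0.005 and 0.03 m and z of pan_socket in the frame of head_top above 0.006 m and angle between pan_center's own z axis and vertical below 0.2 rad), for 0.05 s.
2. the socket has dropped over the pin and the pan lies on the head (within 3 mm) (horizontal distance between pan_socket and pin_tip below 0.004 m and z of pan_socket in the frame of head_top between -0.003 and 0.003 m and angle between pan_center's own z axis and vertical below 0.06 rad), for 0.1 s.
At the end, for the whole second after the job is handed in: The pan sits on the pin (socket within 4 mm of it, underside within 3 mm of the head, tilt below 0.06 rad), its x axis along the scale's x within 0.15 rad (either way round), the head is pressed down at least 5.5 of its 8 mm, and the fingers still grip the pan, which is at rest (all of step 2 and angle between the x axis of pan_center and the x axis of pin_tip, either way round below 0.15 rad and value of joint head above 0.0055 m and contact force between the fingers and pan above 1 N and contact force between pan and head above 5 N and linear speed of pan below 0.02 m/s); the arm keeps its last pose, push and grip.
It fails at once if the pan is rammed against the scale with more than 50 N (contact force between pan and head above 50 N or contact force between pan and scale above 50 N).
It fails at once if another thing on the counter is moved more than 25 mm (distance of any of shaker_mid, mustard_mid, fudge_mid, cups_mid, tub_mid, scoop_mid from where it was at the start of the episode above 0.025 m).
It also fails if it takes over 48 s, if anything falls off the work surface, if the arm or the gripper's body presses on something with over 40 N, if the wrist force passes 120 N, or if a joint passes its speed limit or range.

## Working session

There is one attempt and no reset: what is moved stays moved. The work goes in short steps, each a Python script; the robot and the scene stay as the last script left them, time stands still between calls to the robot, and variables do not carry over. Pictures are saved under pics/ and viewed, and the job is handed in when it is done.

```bash
mkdir -p pics
python3 - <<'E'
from station import r
import cv2,pickle
for n in("scene","top","wrist"):
    s=r.snapshot(n); pickle.dump(s,open(n+".pkl","wb")); cv2.imwrite(f"pics/{n}0.png",s["frame"][:,:,::-1])
    print(n,s["fx"],s["fy"],s["cx"],s["cy"],s["R"],s["t"])
print(r.sense())
E
```

```text
scene 455.1951111347872 455.1951111347872 244.03913973199684 191.96437251648405 [[-0.81068016  0.58548837 -0.00102291]
 [ 0.32564735  0.44944522 -0.83183701]
 [-0.48657115 -0.67468687 -0.55501905]] [ 0.407517   -0.11419903  1.7392349 ]
top 416.5445966042157 416.5445966042157 252.26086354214561 189.5991696988915 [[-0.00837809 -0.99984665 -0.01537799]
 [-0.98618702  0.01080574 -0.16528276]
 [ 0.16542359  0.01378082 -0.98612632]] [0.01074812 0.52181812 1.32833742]
wrist 270.0289784705558 270.0289784705558 254.77542395799927 187.23216869374215 [[ 0.37139623 -0.92846903 -0.00317871]
 [-0.89633708 -0.3594319   0.25959303]
 [-0.24216662 -0.09356268 -0.96571287]] [-0.59915602 -0.0306353   0.39017273]
{'clock': 0.15, 'joints': array([-7.14316647e+01,  5.25393817e+00,  7.05640148e+01, -1.41309599e-03,
        1.04267693e+02, -3.24824773e+00]), 'joint_vel': array([ 0.05352145, -0.06335408, -0.1920148 ,  0.08927029,  0.03899257,
       -0.0272752 ]), 'joint_torque': array([ 2.59538516e-03, -4.47045994e+01, -4.06907022e+01,  7.00059975e-02,
        2.74406065e-02, -1.04330732e-04]), 'tcp_pos': array([ 0.22299714, -0.55707651,  0.40377858]), 'orientation': array([-1.79914414e+02, -3.48505554e-03,  2.18162332e+01]), 'contact_force': array([0.43316159, 0.80508596, 0.01039981]), 'torque': array([-0.01128119, -0.00455247, -0.02645558]), 'opening': 0.08772222060535151}
```

View pics/scene0.png

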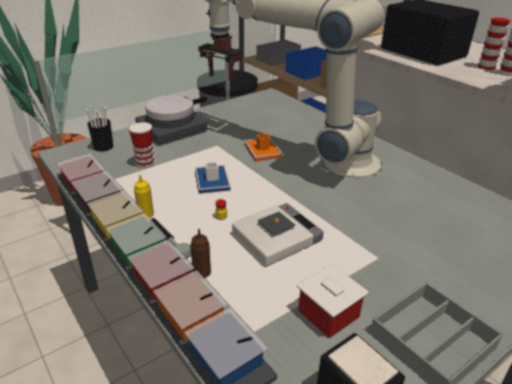

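View pics/top0.png

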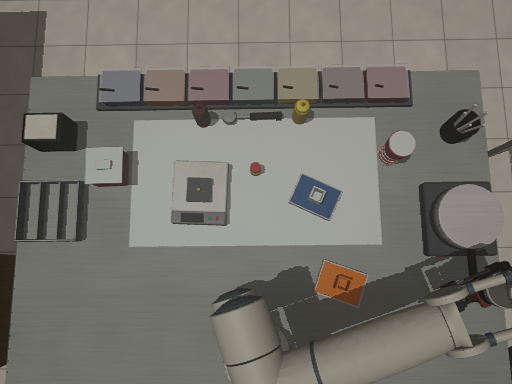

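View pics/wrist0.png

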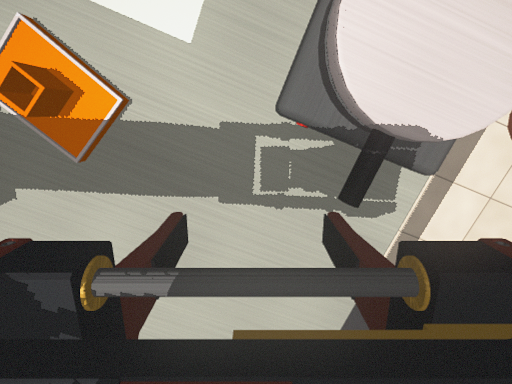

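Candidates, by pixel in the top view: a blue plate with a white cup at (316,197), and an orange look-alike at (341,283). The white scale is at (200,192). The round griddle at (468,215) is neither. By the description I choose the blue one, and I'll measure it and check it in a crop.

```bash
cat > h.py <<'E'
import numpy as np,cv2,pickle
def ray(s,u,v,z):
    R=np.array(s["R"]);t=np.array(s["t"]);c=-R.T@t
    d=R.T@np.array([(u-s["cx"])/s["fx"],(v-s["cy"])/s["fy"],1.]);return c+d*(z-c[2])/d[2]
def proj(s,X):
    p=np.array(s["R"])@np.array(X,float)+np.array(s["t"]);return s["fx"]*p[0]/p[2]+s["cx"],s["fy"]*p[1]/p[2]+s["cy"]
def rect(s,mask,z,name):
    cs,_=cv2.findContours(mask,cv2.RETR_EXTERNAL,cv2.CHAIN_APPROX_NONE)
    c=max(cs,key=cv2.contourArea)
    P=np.array([ray(s,*p,z)[:2] for p in c[:,0,:].astype(float)],np.float32)
    (x,y),wh,a=cv2.minAreaRect(P*1000)
    print(name,"c",x,y,"wh",wh,"ang",a,"px",c[:,0].mean(0));return x/1000,y/1000,wh,a
E
python3 - <<'E'
from h import *
s=pickle.load(open("top.pkl","rb"));f=s["frame"];h=cv2.cvtColor(f,cv2.COLOR_RGB2HSV)
blue=cv2.inRange(h,(100,110,40),(125,255,255));blue[:130]=0;blue[250:]=0;blue[:,:280]=0;blue[:,350:]=0
rect(s,blue,.016,"plate")
w=cv2.inRange(h,(0,0,150),(180,70,255));m=np.zeros_like(w);m[180:212,304:330]=255
rect(s,w&m,.066,"cup")
dark=cv2.inRange(f,(0,0,0),(85,85,85));m=np.zeros_like(w);m[172:206,180:218]=255
rect(s,dark&m,.062,"head")
m=np.zeros_like(w);m[205:232,165:235]=255
g=cv2.cvtColor(f,cv2.COLOR_RGB2GRAY)
rect(s,cv2.inRange(g,0,150)&m,.040,"strip")
m=np.zeros_like(w);m[180:200,190:210]=255
br=cv2.inRange(h,(12,90,60),(35,255,255))&m
ys,xs=np.nonzero(br);print("pin px",xs.mean(),ys.mean(),len(xs),ray(s,xs.mean(),ys.mean(),.070))
for n,(a,b,c,d) in {"pan":(270,370,165,225),"scale":(160,240,150,235)}.items():
    cv2.imwrite(f"pics/{n}1.png",cv2.resize(f[c:d,a:b,::-1],None,fx=7,fy=6.5,interpolation=cv2.INTER_CUBIC))
E
```

```text
plate c 431.6962890625 -242.53070068359375 wh (3.3056743144989014, 0.0) ang -90.56863403320312 px [327.5 217. ]
cup c 496.94671630859375 -199.26388549804688 wh (28.613229751586914, 26.4160099029541) ang 62.2834587097168 px [315.85185185 196.        ]
head c 521.2139282226562 178.78472900390625 wh (78.85364532470703, 75.94593048095703) ang 89.39691925048828 px [199.         189.52222222]
strip c 440.1107177734375 176.64559936523438 wh (194.26319885253906, 65.679443359375) ang 89.44823455810547 px [201.3974359  216.12820513]
pin px 198.125 188.875 8 [0.52174975 0.18053355 0.07      ]
```

View pics/pan1.png

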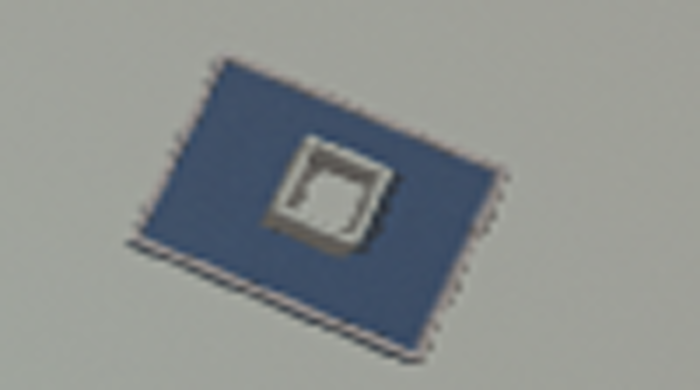

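View pics/scale1.png

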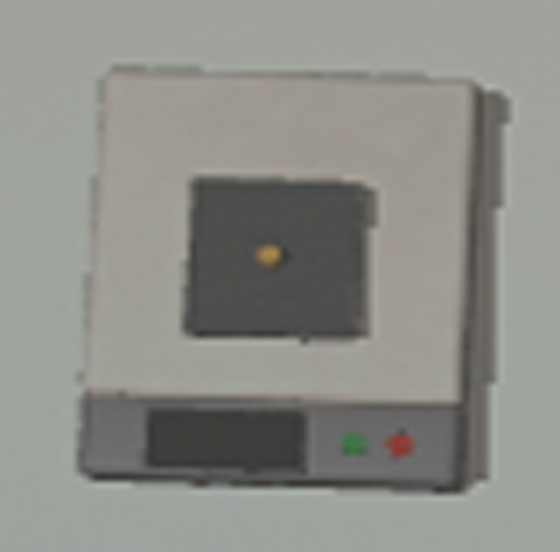

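Run:
```python
from h import *
s=pickle.load(open("top.pkl","rb"));f=s["frame"];h=cv2.cvtColor(f,cv2.COLOR_RGB2HSV)
print(h[205,305],h[190,300])
blue=cv2.inRange(h,(98,90,30),(130,255,255))
blue=cv2.inRange(f.astype(int)[...,2]-f.astype(int)[...,0],35,255);blue[:170]=0;blue[225:]=0;blue[:,:280]=0;blue[:,350:]=0
blue=cv2.morphologyEx(blue,cv2.MORPH_CLOSE,np.ones((9,9)))
rect(s,blue,.016,"plate")
m=np.zeros_like(blue);m[155:209,168:232]=255
g=cv2.cvtColor(f,cv2.COLOR_RGB2GRAY)
print(g[180,160:180],g[180,215:235],g[155:168,200])
sh=[proj(s,p) for p in[(.52,.18,.072),(.497,-.199,.066)]];print(sh)
```

```text
[108 101 104] [107  99 103]
plate c 502.4153747558594 -203.209716796875 wh (137.83778381347656, 98.7387924194336) ang 64.59286499023438 px [315.11023622 196.26771654]
[161 161 161 161 162 161 162 162 162 162 162 163 158 140 150 158 157 157
 156 157] [154 154 154 153 153 152 154 153 154 155 153 131  89  90 104 101 120 165
 162 162] [161 160 161 160 161 163 132 149 151 151 153 155 155]
[(np.float64(198.19385905555322), np.float64(189.30375952510698)), (np.float64(315.71349346796075), np.float64(195.37681481000945))]
```

Run:
```python
from h import *
from scipy.spatial.transform import Rotation as Ro
w=pickle.load(open("wrist.pkl","rb"))
T=Ro.from_euler('xyz',[-179.914,-.0035,21.816],degrees=True).as_matrix()
c=-w["R"].T@w["t"];print("cam in tool",T.T@(c-[.223,-.55708,.40378]),"axis",T.T@w["R"][2],"right",T.T@w["R"][0])
s=pickle.load(open("top.pkl","rb"));sc=pickle.load(open("scene.pkl","rb"))
for n,u,v,z in[("shaker",255.5,168,.06),("fudge",200,106,.14),("must",303,103,.14)]:print(n,ray(s,u,v,z))
for n,u,v,z in[("pincheck",277,218,.07),("cup",212,170,.05)]:print(n,ray(sc,u,v,z))
from station import r
for p,o in[((.45,-.2,.36),64.6),((.40,.18,.36),90),((.5,-.2,.208),64.6),((.52,.18,.26),90)]:
    print(r.inverse_kinematics(p,[180,0,o]))
```

```text
cam in tool [0.07154904 0.00036916 0.02094085] axis [-0.25965257 -0.00168427  0.96570063] right [-2.46841138e-04  9.99998562e-01  1.67771854e-03]
shaker [ 0.5908755  -0.00575464  0.06      ]
fudge [0.77633997 0.16785534 0.14      ]
must [ 0.78164917 -0.15844973  0.14      ]
pincheck [0.51409453 0.18023901 0.07      ]
cup [ 0.50402009 -0.18971922  0.05      ]
[-27.92154211 -11.69887668  91.32190016   0.         100.37697652
  -2.52154211]
[ 1.97820994e+01 -2.02811410e+01  9.83511480e+01 -2.54444375e-14
  1.01929993e+02  1.97820994e+01]
[-2.54212672e+01 -1.22668250e+00  9.71870005e+01 -2.54444375e-14
  8.40396820e+01 -2.12672370e-02]
[ 1.55510697e+01 -1.27691948e+00  9.18378952e+01 -2.54444375e-14
  8.94390242e+01  1.55510697e+01]
```

Run:
```python
from h import *
from station import r
for n,p,o in[("ws",(.52,.12,.40),90),("wp",(.475,-.25,.38),64.6)]:
    r.reach(p,[180,0,o]);r.wait(.3);w=r.snapshot("wrist");pickle.dump(w,open(n+".pkl","wb"));cv2.imwrite(f"pics/{n}.png",w["frame"][:,:,::-1])
    print(r.sense()["clock"],r.sense()["tcp_pos"])
```

```text
3.1167 [0.52007758 0.11977505 0.39999779]
4.8583 [ 0.4752623  -0.24947073  0.38005413]
```

View pics/ws.png

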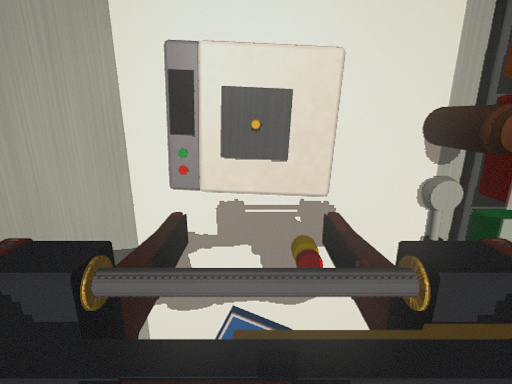

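View pics/wp.png

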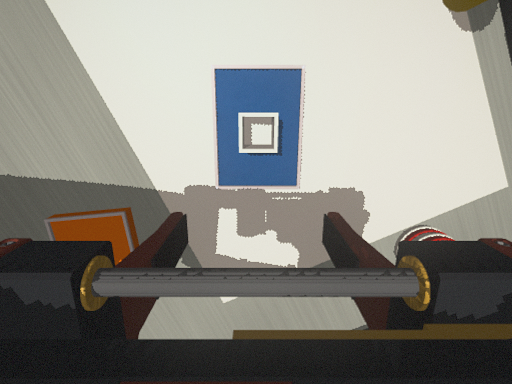

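In the wrist views, the scale's pin is at (256,125) in the dark head, with the strip on its left (-x). The blue pan's white cup is at (258,133).

Run:
```python
from h import *
w=pickle.load(open("ws.pkl","rb"));f=w["frame"];h=cv2.cvtColor(f,cv2.COLOR_RGB2HSV);g=cv2.cvtColor(f,cv2.COLOR_RGB2GRAY)
m=np.zeros_like(g);m[78:168,210:304]=255
rect(w,cv2.morphologyEx(cv2.inRange(g,0,120)&m,cv2.MORPH_CLOSE,np.ones((15,15))),.062,"head 80x80")
m=np.zeros_like(g);m[112:138,243:270]=255
b=cv2.inRange(h,(10,110,60),(40,255,255))&m;ys,xs=np.nonzero(b);print("pin",xs.mean(),ys.mean(),len(xs),ray(w,xs.mean(),ys.mean(),.071))
mm=rect(w,b,.071,"pin 12")
m=np.zeros_like(g);m[60:142,150:197]=255
rect(w,cv2.inRange(g,0,75)&m,.040,"display")
w=pickle.load(open("wp.pkl","rb"));f=w["frame"].astype(int);g=cv2.cvtColor(w["frame"],cv2.COLOR_RGB2GRAY)
m=np.zeros_like(g);m[60:195,205:310]=255
b=(((f[...,2]-f[...,0])>40)*255).astype(np.uint8)&m
rect(w,cv2.morphologyEx(b,cv2.MORPH_CLOSE,np.ones((9,9))),.016,"blue plate")
rect(w,cv2.morphologyEx(b,cv2.MORPH_CLOSE,np.ones((9,9))),.020,"blue plate@20")
m=np.zeros_like(g);m[105:160,232:286]=255
rect(w,cv2.inRange(g,165,255)&m,.066,"cup 42")
```

```text
head 80x80 c 521.3258666992188 179.99734497070312 wh (80.2593002319336, 78.87249755859375) ang 87.38359832763672 px [255.26545455 122.34181818]
pin 255.30864197530863 123.8395061728395 81 [0.52136985 0.18092385 0.071     ]
pin 12 c 521.5870971679688 180.7245635986328 wh (10.834793090820312, 10.015503883361816) ang 89.7456283569336 px [255.25925926 123.81481481]
display c 432.56121826171875 204.44998168945312 wh (74.61157989501953, 29.621484756469727) ang 87.45540618896484 px [181.10857143 101.73714286]
blue plate c 501.623291015625 -202.6913299560547 wh (139.80081176757812, 101.48463439941406) ang 64.6556396484375 px [257.4871134  125.36597938]
blue plate@20 c 501.67803955078125 -202.48866271972656 wh (138.17178344726562, 100.30209350585938) ang 64.65565490722656 px [257.4871134  125.36597938]
cup 42 c 501.247314453125 -203.42459106445312 wh (40.85793685913086, 42.14967346191406) ang 64.65908813476562 px [257.77419355 132.12258065]
```

Run:
```python
from h import *
from station import r
p=(.5013,-.2031);Y=64.66
r.reach((*p,.27),[180,0,Y]);r.servo_line((*p,.208),speed=.08)
r.grab(45);r.wait(.2);s=r.sense();print(s["opening"],s["tcp_pos"],s["contact_force"],s["clock"])
r.servo_line((*p,.238),speed=.08);r.wait(.3);s=r.sense();print(s["opening"],s["tcp_pos"],s["contact_force"],s["torque"],s["clock"])
for n in("wrist","scene"):
    w=r.snapshot(n);pickle.dump(w,open("g"+n+".pkl","wb"));cv2.imwrite(f"pics/g{n}.png",w["frame"][:,:,::-1])
```

```text
0.04139007672341306 [ 0.50125265 -0.20309175  0.20797135] [-0.91640026  0.81515442  0.24798567] 7.3167
0.041892391760807474 [ 0.50118054 -0.20303379  0.23746053] [ 0.82768345 -0.56700459 -4.64106421] [-0.01321567 -0.06943003 -0.02360653] 8.1417
```

View pics/gwrist.png

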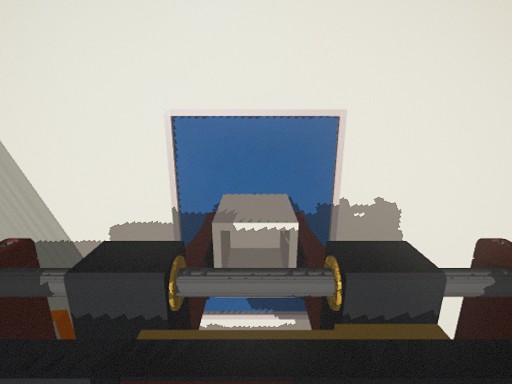

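View pics/gscene.png

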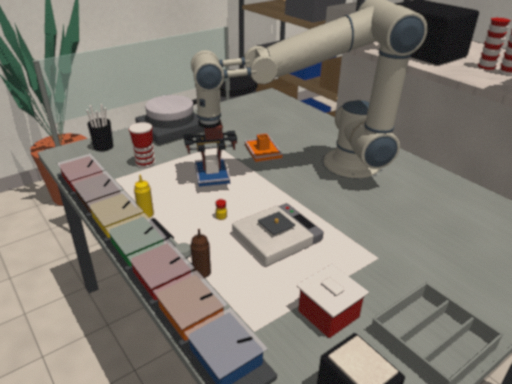

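Run:
```python
from h import *
from station import r
w=pickle.load(open("gwrist.pkl","rb"))
T=np.array([np.cos(np.radians(64.66)),np.sin(np.radians(64.66))]);N=np.array([T[1],-T[0]])
for z in(.05,):
  for u,v in[(166,111),(347,111),(174,118),(340,117)]:
    d=ray(w,u,v,z)[:2]-[.5012,-.2030];print(u,d@T,d@N)
Y=87.4;a=np.radians(Y-90);pin=np.array([.5214,.1806]);start=pin-.014*np.array([np.cos(a),np.sin(a)])
x,y,_=r.sense()["tcp_pos"]
r.servo_line((x,y,.34),speed=.15)
r.reach((*start,.34),[180,0,Y]);r.wait(.1);
r.servo_line((*start,.288),speed=.06);r.wait(.4)
s=r.sense();print(s["opening"],s["tcp_pos"],s["contact_force"],s["torque"],s["orientation"],s["clock"])
w=r.snapshot("scene");pickle.dump(w,open("a.pkl","wb"));cv2.imwrite("pics/a.png",cv2.resize(w["frame"][150:280,200:350,::-1],None,fx=5,fy=4.5,interpolation=cv2.INTER_CUBIC))
w=r.snapshot("wrist");pickle.dump(w,open("aw.pkl","wb"));cv2.imwrite("pics/aw.png",w["frame"][:,:,::-1])
```

```text
166 0.07331983121042011 -0.052406270070340405
347 0.07328731114220934 0.055108244486432686
174 0.0692887083689738 -0.047963322215393914
340 0.06984062448061845 0.05123469745946292
0.04198781544552381 [0.50742143 0.18124718 0.28814004] [ 0.65611033 -0.04051778 -3.88485093] [-0.01377014 -0.04895381  0.00694815] [ 1.79988576e+02 -5.88942076e-03  8.74002258e+01] 12.025
```

View pics/a.png

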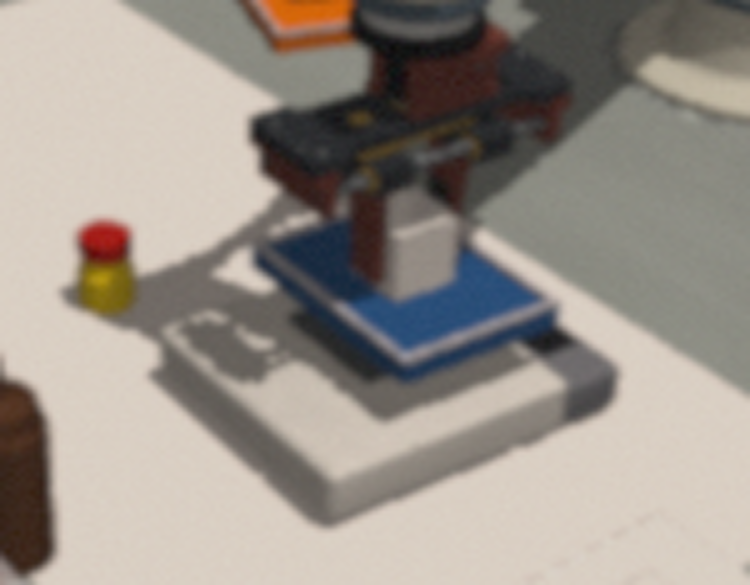

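View pics/aw.png

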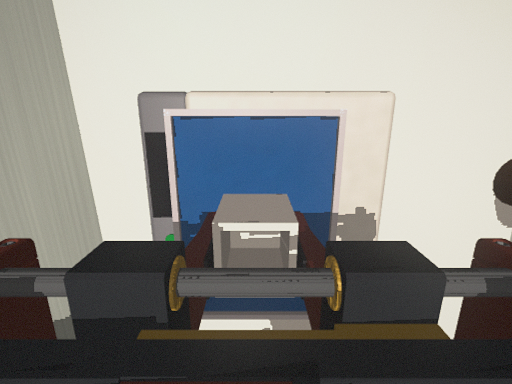

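```bash
cat >> h.py <<'E'
from station import r
def F(n=8):
    a=[]
    for _ in range(n): r.wait(.02);a.append(r.sense()["contact_force"])
    return np.mean(a,0)
E
python3 - <<'E'
from h import *
b=F(10);p=r.sense()["tcp_pos"].copy();print("base",b)
z=.2835;x,y=.50741,.18124
r.servo_line((x,y,z),speed=.02)
while z>.274:
    f=F(6);print(round(z,4),f-b)
    if f[2]-b[2]>2.2: break
    z-=.0006;r.servo_line((x,y,z),speed=.02)
r.wait(.3);s=r.sense();print(F()-b,s["tcp_pos"],s["torque"],s["orientation"],s["clock"],s["opening"])
np.save("b.npy",b)
w=r.snapshot("scene");cv2.imwrite("pics/c.png",cv2.resize(w["frame"][150:280,200:350,::-1],None,fx=5,fy=4.5,interpolation=cv2.INTER_CUBIC))
E
```

```text
base [ 0.02908545 -0.15100111 -3.88261642]
0.2835 [-0.18320543  0.29549636 -0.1111803 ]
0.2829 [ 0.05160364  0.10794749 -0.17212329]
0.2823 [-0.07844049  0.20564358 -0.3702759 ]
0.2817 [-0.1266298  0.0139918 -0.067467 ]
0.2811 [ 0.44428597  0.2574772  -0.36566322]
0.2805 [0.31281047 0.57225348 0.09365579]
0.2799 [-0.29309175  0.42624116  0.77218612]
0.2793 [-1.79614771 -0.21336879  5.41609849]
[-1.96257918 -0.24348177  5.89768702] [0.50744269 0.18126097 0.27961585] [-0.18230217  0.24680413  0.00980441] [ 1.79971553e+02 -9.33637279e-03  8.73994229e+01] 15.5167 0.042056792529955436
```

View pics/c.png

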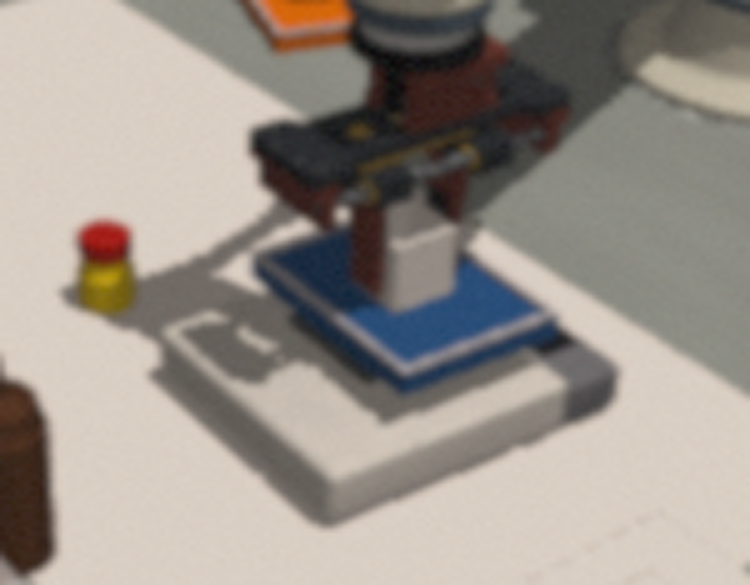

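Contact came at z 0.2796, against 0.280 expected, with about 5.7 N, so the pan rests on the pin. Now I slide along +x and watch the force.

Run:
```python
from h import *
b=np.load("b.npy");Y=87.4;a=np.radians(Y-90);u=np.array([np.cos(a),np.sin(a)]);pin=np.array([.5214,.1806]);z=.2794
for d in np.arange(-12.5,2.1,1.0)/1000:
    q=pin+d*u;r.servo_line((*q,z),speed=.03);f=F(4)-b
    print(round(d*1000,1),round(z,4),f.round(2),r.sense()["tcp_pos"][2].round(4),r.sense()["torque"].round(2))
    if f[2]<2.0 and d<-.005: z-=.0002
    if f[2]>6: z+=.0003
    if d>-.0055 and f[2]<1.2: break
print(r.sense()["clock"])
```

```text
-12.5 0.2794 [-3.29 -0.19  6.87] 0.2793 [-0.02  0.51  0.02]
-11.5 0.2797 [-3.59  0.47  6.41] 0.2796 [0.03 0.56 0.03]
-10.5 0.28 [-2.41  0.25  5.51] 0.28 [-0.03  0.31  0.05]
-9.5 0.28 [-2.44  0.09  4.92] 0.2799 [0.04 0.33 0.04]
-8.5 0.28 [-2.08  0.38  4.51] 0.2799 [0.01 0.37 0.02]
-7.5 0.28 [-2.14  0.57  3.98] 0.2799 [-0.05  0.29 -0.02]
-6.5 0.28 [-1.57  0.06  3.41] 0.2799 [-0.05  0.18 -0.04]
-5.5 0.28 [-0.91  0.11  2.53] 0.2799 [ 0.01  0.09 -0.01]
-4.5 0.28 [-0.52  0.39  1.74] 0.2798 [ 0.   -0.04  0.01]
-3.5 0.28 [0.04 0.56 0.07] 0.2797 [-0.07 -0.05  0.  ]
18.8667
```

Run:
```python
from h import *
b=np.load("b.npy");Y=87.4;a=np.radians(Y-90);u=np.array([np.cos(a),np.sin(a)]);pin=np.array([.5214,.1806])
q=pin-.001*u
r.servo_line((*q,.280),speed=.03);print(F(4)-b)
z=.2795
while z>.2725:
    r.servo_line((*q,z),speed=.02);f=F(4)-b;print(round(z,4),f.round(2),r.sense()["torque"].round(2))
    if f[2]>4 or np.hypot(*f[:2])>4:break
    z-=.0008
print(r.sense()["clock"],r.sense()["tcp_pos"])
```

```text
[0.0526637  0.1258924  0.13893318]
0.2795 [-0.33  0.04 -0.24] [-0.05 -0.06  0.05]
0.2787 [-0.32  0.4   0.27] [-0.03 -0.06 -0.01]
0.2779 [ 0.17  0.12 -0.3 ] [-0.06 -0.04 -0.01]
0.2771 [ 0.07  0.08 -0.39] [-0.09 -0.05  0.01]
0.2763 [ 0.13  0.06 -0.14] [-0.03 -0.07 -0.03]
0.2755 [ 0.2   0.27 -0.5 ] [-0.03 -0.08  0.01]
0.2747 [-0.11  0.33  0.04] [-0.04 -0.1  -0.06]
0.2739 [-0.11  0.25 -0.35] [-0.05 -0.05  0.03]
0.2731 [ 0.05 -0.   -0.03] [-0.05 -0.07 -0.03]
22.0333 [0.52038493 0.18065585 0.27305238]
```

The socket is over the pin: 7 mm below first contact with no force. Now I seat it and press.

Run:
```python
from h import *
b=np.load("b.npy");q=(.5204,.1806);z=.2723
while z>.258:
    r.servo_line((*q,z),speed=.02);f=F(4)-b;print(round(z,4),f.round(2),r.sense()["tcp_pos"][2].round(4),r.sense()["torque"].round(2))
    if f[2]>17:break
    z-=.0007
r.wait(.3);s=r.sense();print(F()-b,s["clock"],s["tcp_pos"],s["opening"],s["orientation"])
w=r.snapshot("scene");cv2.imwrite("pics/d.png",cv2.resize(w["frame"][150:280,200:350,::-1],None,fx=5,fy=4.5,interpolation=cv2.INTER_CUBIC))
w=r.snapshot("wrist");pickle.dump(w,open("dw.pkl","wb"));cv2.imwrite("pics/dw.png",w["frame"][:,:,::-1])
```

```text
0.2723 [0.05 0.45 0.08] 0.2723 [-0.02 -0.06 -0.04]
0.2716 [-0.39  0.43 -0.17] 0.2716 [-0.   -0.07 -0.01]
0.2709 [ 0.2   0.25 -0.37] 0.2709 [-0.06 -0.11  0.03]
0.2702 [-0.12 -0.08 -0.32] 0.2702 [-0.03 -0.08 -0.01]
0.2695 [-0.29  0.01  2.95] 0.27 [-0.06  0.21  0.02]
0.2688 [-1.33 -0.55  6.66] 0.2694 [-0.11  0.42 -0.01]
0.2681 [-1.58 -0.66  7.53] 0.2684 [-0.14  0.38  0.04]
0.2674 [-1.31  0.34  8.4 ] 0.2676 [-0.15  0.38 -0.03]
0.2667 [-1.17 -0.06  9.25] 0.2669 [-0.06  0.39  0.  ]
0.266 [-1.56 -0.16  9.76] 0.2663 [-0.06  0.43  0.04]
0.2653 [-1.83 -0.09 10.22] 0.2658 [-0.12  0.5  -0.01]
0.2646 [-2.58 -0.66 10.42] 0.2652 [-0.13  0.48 -0.05]
0.2639 [-2.14 -0.66 11.12] 0.2646 [-0.17  0.56 -0.01]
0.2632 [-2.44 -0.46 11.35] 0.264 [-0.1   0.65 -0.  ]
0.2625 [-2.92 -0.68 12.44] 0.2635 [-0.22  0.68  0.03]
0.2618 [-3.5  -0.81 13.13] 0.2629 [-0.23  0.82  0.03]
0.2611 [-3.73 -0.72 13.5 ] 0.2623 [-0.28  0.83  0.  ]
0.2604 [-3.94 -0.88 15.08] 0.262 [-0.33  0.96  0.01]
0.2597 [-5.29 -1.62 18.34] 0.2619 [-0.4   1.35 -0.04]
[-5.69581757 -1.32603941 17.89567519] 28.35 [0.52033446 0.18058887 0.26198252] 0.04180920915496648 [ 1.79922692e+02 -2.48537416e-02  8.74000029e+01]
```

View pics/d.png

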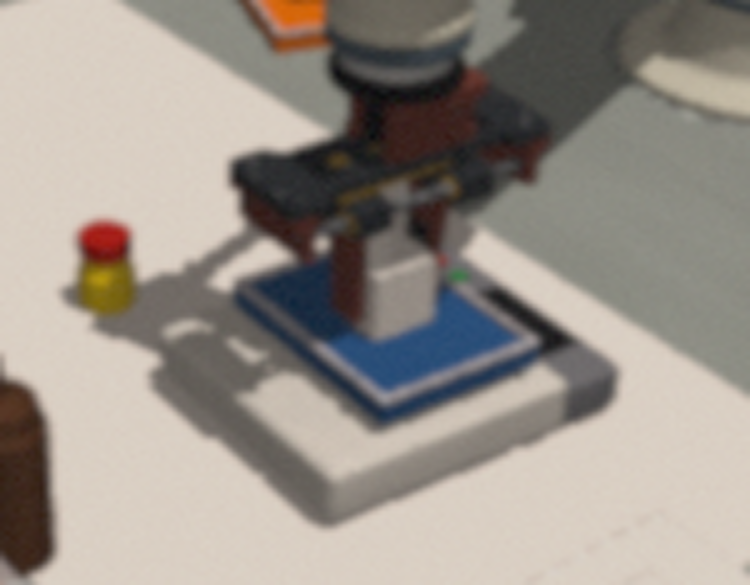

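View pics/dw.png

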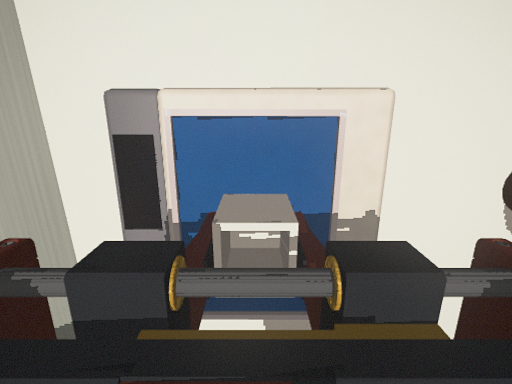

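Run:
```python
from h import *
b=np.load("b.npy");s=r.sense();print(F()-b,s["tcp_pos"],abs(s["joint_vel"]).max(),s["opening"]);r.hand_in()
```

```text
[-5.60464266 -1.38414417 18.05653025] [0.5203412  0.18058174 0.26198241] 0.09865828206809332 0.04167891234829654
the job is handed in; nothing more can be done
```

I gripped the blue pan by its white cup, rested it on the pin about 14 mm to the robot's side and slid it across until the socket dropped over the pin. I then pressed it down and handed the job in at about 28.5 s, still gripping and pressing. The hand-in gives no verdict.

**Last checks:**
- **Resting on the pin:** first contact came at about 5.7 N, with the tool within half a millimetre of the expected height.
- **Socket over the pin:** the force fell to zero near the pin. The pan then sank about 10 mm freely, as far as the pin is tall, before it met the head.
- **Pressed down:** the tool is about 8 mm below where the pan seated. The force climbed steeply at the end, so the head should be at its stop. It holds at about 18 N, well under the 50 N limit.
- **Grip and alignment:** the finger opening is 41.7 mm on the 42 mm cup. I turned the pan to match the scale's measured angle of about −2.6°. In the last pictures it looks level and parallel to the display strip.
- **Other items:** the shaker and the orange look-alike look unmoved in the last pictures. I did not measure the other items again.

**Not resolved:** about 5.7 N of sideways force remains while pressing, probably the socket wall against the pin. I left it because the pan was seated and still.

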